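Set the embossing die, then crack the stuck lid of the damp-leather box and hold it ajar

ROBOT

A 6-joint arm with a two-finger parallel gripper is mounted at the origin on the work surface. World frame = base frame: x ahead of the robot, y to its left, z up, the work surface at z = 0. Lengths are in m, angles in rad, forces in N, time in s.
With the tool pointing down it reaches from about 0.225 to 0.875 m from the base axis. Payload 3.4 kg.
Tool frame: the origin (TCP) lies midway between the tips of the shut fingers; the grasp point (between the pads) lies 19 mm behind it; z points along the fingers, y is the line along which they close (so a half turn about z gives the same grasp; the last joint's range is limited). The gripper opens to 85 mm and grips with 20 to 120 N. Pads are 22 mm wide; open, the fingers measure 114 mm over their backs; the gripper's body (76 mm by 85 mm) begins 54 mm behind the grasp point. The pads swing forward as they close: fully open they stand 13 mm farther back than shut.
Start: joints at [-1.319, 0.276, 1.505, -0, 1.361, -0.121], TCP at [0.209, -0.536, 0.231] pointing down, gripper open.
Joint ranges: [-2.89, 2.89], [-0.75, 2.08], [0.22, 2.7], [-1.18, 4.32], [0.11, 2.71], [-2.7, 2.7]. Speed limits (rad/s): [2.57, 2.57, 3.14, 3.14, 3.14, 3.14].

INTERFACE

Orientations are given as a unit quaternion [w, x, y, z].
In Python, from rig import * gives the robot as it stands.
- The arm moves only by the tool apply_moves, never from a script. Its argument "steps" is one flat list of numbers, 4 for each row, row after row: the shift along the world's x, y, z in cm, then the turn about the world's z in degrees. A call has 1 to 8 rows; each row is the pose to reach, as a shift and turn from the pose commanded when the call began; what a row does not reach only later rows make up. A row lasts 1/12 s, in which the tool goes at most 41.7 mm and 7.16 degrees, less where a joint would pass 70% of its speed; a pose out of reach is approached as far as the arm can. A call with a gripper value outside its range is refused whole. "jaw" is the closure in counts, from 0 (fully open) to 255 (shut), set as the call begins (left out, the last holds). The fingers move at their own pace and stop on an object; "newtons" is the grip in N (left out, the last holds). Time passes only in rows, so rows that repeat a pose let the fingers close. It gives the time, the measured TCP pose, the force, the opening and the grip force at its end, in the units of the state.
- get_state(): the state, without advancing time (a new reading comes with each control period).
- get_image(name): name is "side" or "top"; returns the picture (420x560x3 uint8, red, green, blue); there is no depth.
- calibration(name): a dict with "fx", "fy", "cx", "cy" (pixels), "k1" (the pictures are not rectified: a ray, as slopes to the right and down, at radius r is drawn at 1 + k1 r^2 times it, then the intrinsics apply), "xyz" and "rotation" of the camera in the world. Camera axes: x right, y up, looking along -z (the intrinsics and any distortion apply to the point x, -y, -z); pixel columns grow to the right and rows downward; lengths in m; the calibration is good to about 2 mm. A picture is of the moment at which its call begins. calibration takes no time and is no camera call.
- sign_off(): hands the job in; it is judged then, once.
The state is a dict: "clock": time; "qpos": joint angles; "qd": joint speeds; "effort": joint torques, N m; "position": TCP position; "ee_rot": TCP orientation; "contact_force": force on the tool from outside, world axes, zero at the start; "moment": the same for the moment, N m; "width": finger opening in m; "gripper_force": force on a finger pad.
Only numpy, scipy, OpenCV 4.12 (cv2) and the standard library are available. Lean on these libraries where they do the work, as an engineer would, in place of code of your own. Each camera call takes 0.05 s, during which the arm holds its last target. There are 200 camera calls.

TASK

Get ready to emboss damp leather: lay the flat brass die face up, flat and square, into the pocket of the press's drawn-out die tray, setting it down rather than dropping it, and let go of it. Then take the bow handle of the airtight leather box, break the lid free from its sticky seal and finish while still holding it just ajar, about 30 mm open at the front edge, so that I can slip a blank out; do not open the box before the die is in, do not let the lid swing up wide when the seal lets go, and leave the jar, the two hand stamps and the mallet where they are.

Things in the scene. Friction and masses are not known exactly. Their poses are not given: they have to be found in the camera images.
- die: solid brass embossing die, a flat rectangular block 60 (its x) x 40 (its y) x 23.5 mm (its z), 0.47 kg, lying on the table with its engraved face up (the raised motif adds 2 mm at most). Origin: centre of its underside; z up. A half turn about z makes no difference.
- pocket (a point): centre of the floor of the rectangular pocket in the aluminium die tray of the black press; floor 33 mm above the table, tray's top 40 mm. The pocket is 7 mm deep, 62 mm along its x and 42 mm along its y, its mouth chamfered by 2 mm; a seated die stands 16.5 mm proud. x points towards the press's column, z up.
- press: black toggle press on the table, its aluminium die tray (120 x 100 mm) drawn out; axes as the pocket's, origin on the table under the pocket's centre. +x (to the robot's left and somewhat back) points to the column. The rails stay below the tray's top; the head and its heated plate overhang from 115 mm behind the pocket's centre (+x), from 96 mm above the table up.
- tub: airtight box: white plastic tub 210 (its x) x 150 (its y) x 110 mm (its z) fixed to the table, its side clips undone. Origin: centre of its underside. Its front, where the handle is, faces its -x (roughly towards the robot). The lid's hinge axis runs along its y, 113 mm behind its centre (+x), 111 mm above the table; lid shut, the handle bar is 195 mm in front of the axis and 42 mm above it.
- lid_handle (a point): centre of the bow handle on the lid: a round steel bar of 12 mm diameter, along the box's y, 92 mm between the centres of its two posts (80 mm clear between them); with the lid shut its centre is 153 mm above the table and 31 mm above the lid's top, 82 mm in front of the box's centre. It moves with the lid; the round bar can turn between the fingers.
- lid (a joint): angle in rad of the grey lid (220 x 158 mm, 0.28 to 0.46 kg): 0 shut, growing as the front rises, at most 0.9. Front edge 222 mm from the hinge axis: 0.135 is a 30 mm gap. Breaking the seal takes a pull up of 10 to 17 N at the handle; this fades over the next 10 mm of travel (off by 0.055), then only the weight is left, about 2 to 3 N at the handle. Let go, the lid falls shut.
- jar: bystander: small glass jar with a brass cap, 60 mm wide, 85 mm tall, standing on the table. Origin: centre of its underside.
- stamp_a: bystander: brass hand stamp, 30 mm square foot with a round stem, 42 mm tall. Origin: centre of its underside.
- stamp_b: bystander: a second brass hand stamp of the same shape.
- mallet: bystander: mallet lying on the table, white head 50 mm across and 75 mm long, wooden handle 170 mm. Origin: under the centre of the head.
Mind the look-alikes: they are no part of the job. What is shaped like the die but purple or red is not meant.

How it is judged:
By the outcome, as a careful person would: the job done as asked, in the order asked, and still so for the second after the job is handed in, while the arm keeps its last pose, push and grip.
It also fails if it takes over 56 s, if anything falls off the work surface, if the arm or the gripper's body presses on something with over 40 N, if the wrist force passes 120 N, or if a joint passes its speed limit or range.

## Working session

There is one attempt and no reset: what is moved stays moved. The work goes in short steps, Python scripts to look and compute and a tool call to move; the robot and the scene stay as the last step left them, time stands still between calls to the robot, and variables do not carry over. Pictures are saved under pics/ and viewed, at most 10 in all, crops included, and the job is handed in when it is done.

Besides the shell and the picture viewer there is one more tool, called in YAML: its name, and indented under it one key for each argument. apply_moves: Moves the arm, as the interface text tells. Its arguments: {"type":"object","properties":{"steps":{"type":"array","items":{"type":"number"}},"jaw":{"type":"number"},"newtons":{"type":"number"}},"required":["steps"]}

```bash
mkdir -p pics; ls
cat > h.py <<'E'
from rig import *
import numpy as np, cv2
def ray(c,u,v):
    K=np.array([[c["fx"],0,c["cx"]],[0,c["fy"],c["cy"]],[0,0,1]])
    # r drawn = r(1+k1 r^2)
    p=cv2.undistortPoints(np.array([[[u,v]]],float),K,np.array([c["k1"],0,0,0,0]))[0,0]
    return rot(c)@np.array([p[0],-p[1],-1.0])
def rot(c):
    R=np.array(c["rotation"],float)
    if R.size==4:
        from scipy.spatial.transform import Rotation
        return Rotation.from_quat(np.roll(R,-1)).as_matrix()
    return R.reshape(3,3)
def at_z(n,u,v,z):
    c=calibration(n);d=ray(c,u,v);o=np.array(c["xyz"]);return o+d*(z-o[2])/d[2]
def proj(n,P):
    c=calibration(n);q=rot(c).T@(np.array(P,float)-np.array(c["xyz"]));x,y=q[0]/-q[2],-q[1]/-q[2]
    s=1+c["k1"]*(x*x+y*y);return np.array([c["fx"]*x*s+c["cx"],c["fy"]*y*s+c["cy"]])
E
python3 - <<'E'
from h import *
for n in("top","side"):
    print(calibration(n)); im=get_image(n)[:,:,::-1]; cv2.imwrite(f"pics/{n}0.png",im)
    
a=cv2.imread("pics/top0.png")
cv2.imwrite("pics/top0b.png",cv2.resize(a,(800,600),interpolation=cv2.INTER_CUBIC))
a=cv2.imread("pics/side0.png")
cv2.imwrite("pics/side0b.png",cv2.resize(a,(800,600),interpolation=cv2.INTER_CUBIC))
print(get_state())
E
```

```text
pics
{'fx': 401.5726950743933, 'fy': 401.5726950743933, 'cx': 275.87626991724125, 'cy': 212.59376142004157, 'k1': -0.1221044085015622, 'xyz': array([ 0.52034736, -0.01655066,  0.95424044]), 'rotation': array([-0.70028663, -0.00764966,  0.02998869,  0.71319058])}
{'fx': 517.6166643361477, 'fy': 517.6166643361477, 'cx': 275.73100636471946, 'cy': 208.95461170635994, 'k1': -0.04083707782801007, 'xyz': array([-0.04498097,  0.5582344 ,  0.94356028]), 'rotation': array([-0.3752633 , -0.14897042,  0.35869517,  0.8416193 ])}
{'clock': 0.1, 'qpos': array([-1.31896578e+00,  2.76536638e-01,  1.50602591e+00, -1.44504545e-05,
        1.36070407e+00, -1.21032257e-01]), 'qd': array([-3.82364129e-05,  4.37560226e-04, -2.90202020e-03,  2.04277751e-04,
       -1.28425407e-03,  1.23821805e-03]), 'effort': array([ 1.20722314e-03, -4.17698872e+01, -2.46405691e+01, -1.80397928e-04,
        5.79116429e-03, -3.50813394e-06]), 'position': array([ 0.20931469, -0.5350314 ,  0.23051571]), 'ee_rot': array([-8.34733083e-04,  9.82671317e-01,  1.85354745e-01, -6.17490235e-05]), 'contact_force': array([ 0.03224154, -0.32407133, -0.20774244]), 'moment': array([ 0.05911975, -0.02300378, -0.00874661]), 'gripper_force': 0.0, 'width': 0.0852069043075578}
```

View pics/top0b.png

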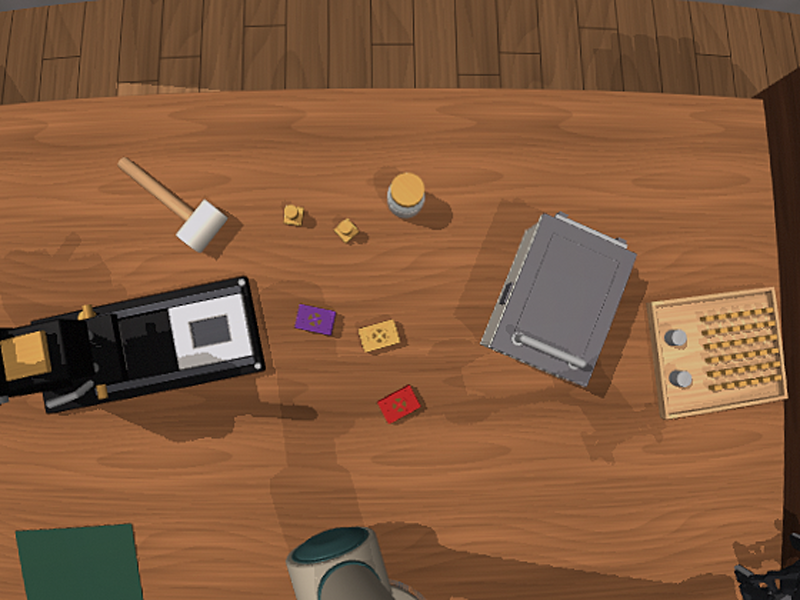

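View pics/side0b.png

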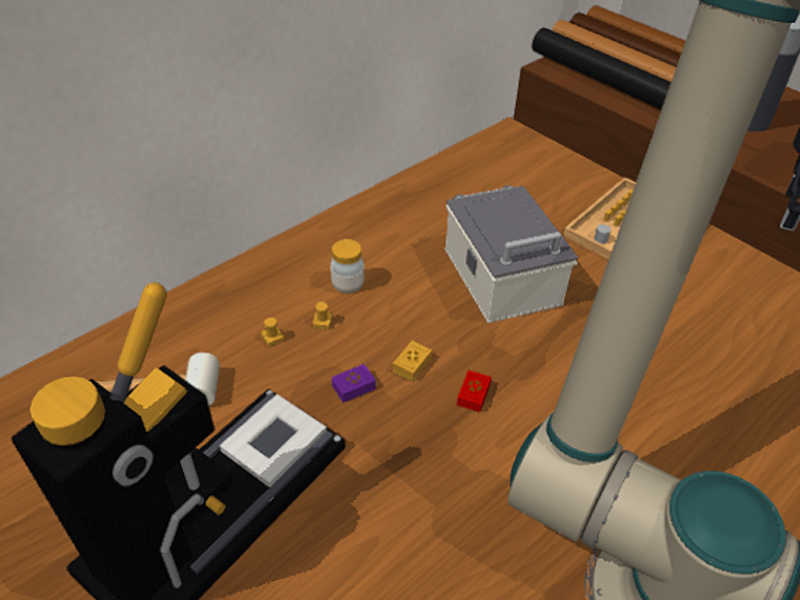

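Top view (800x600 pixels): brass block at (380,335); look-alikes are the purple block (316,319) and the red block (401,404), with brass stamps at (293,215) and (346,231). I choose the brass block. The pocket is at (210,331) and the handle runs from (517,339) to (574,364). I'll check with a close crop and measure at the same time.

Run:
```python
from h import *
a=cv2.imread("pics/top0.png")
def crop(x0,y0,w,h,s): return cv2.resize(a[y0:y0+h,x0:x0+w],None,fx=s,fy=s,interpolation=cv2.INTER_CUBIC)
A=crop(245,215,45,40,8);B=crop(112,195,75,75,5);C=crop(335,220,90,55,8)
out=np.zeros((600,800,3),np.uint8)
out[:300,:337]=cv2.resize(A,(337,300));out[:300,400:700]=cv2.resize(B,(300,300));out[300:600,:491]=cv2.resize(C,(491,300))
cv2.imwrite("pics/crop1.png",out)
hsv=cv2.cvtColor(a,cv2.COLOR_BGR2HSV)
for (u,v) in((266,234),(262,230),(147,231),(147,222),(135,231),(135,255),(280,245)): print((u,v),hsv[v,u])
```

```text
(266, 234) [ 21 141 222]
(262, 230) [ 19 151 216]
(147, 231) [125  18  85]
(147, 222) [ 16  23 147]
(135, 231) [120  12  83]
(135, 255) [ 14  16 174]
(280, 245) [ 12 151 167]
```

View pics/crop1.png

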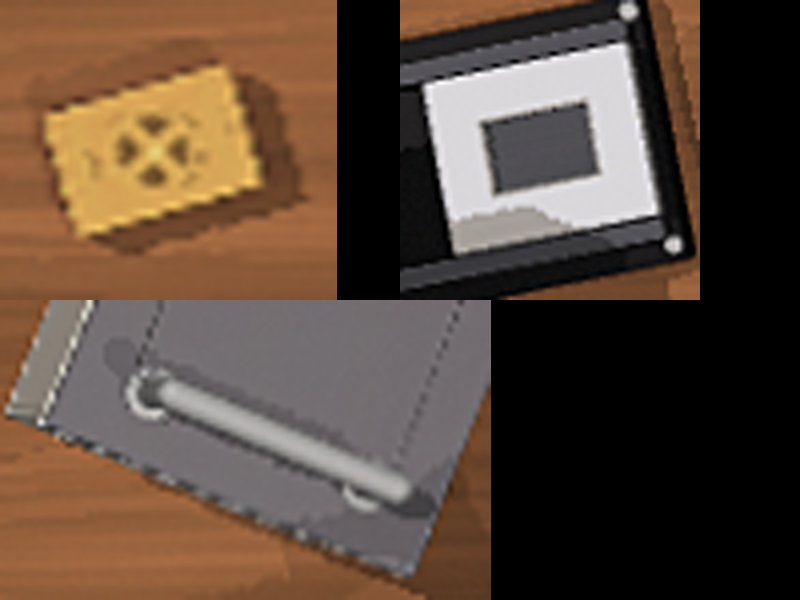

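The crop confirms it: an ochre brass block with a flower motif, and the pocket as the dark rectangle in the white tray. The handle bar runs from crop (165,392) to (405,490). Next I'll measure with masks.

```bash
cat > m.py <<'E'
from h import *
def rect(mask,n,z,seed):
    k,l=cv2.connectedComponents(mask.astype(np.uint8));m=(l==l[seed[1],seed[0]]).astype(np.uint8)
    c=max(cv2.findContours(m,cv2.RETR_EXTERNAL,cv2.CHAIN_APPROX_NONE)[0],key=cv2.contourArea)
    P=np.array([at_z(n,*p[0],z)[:2] for p in c])*1000
    r=cv2.minAreaRect(P.astype(np.float32)); (w,h),ang=r[1],r[2]
    if w<h: ang+=90;w,h=h,w
    return np.round(r[0],1),round(w,1),round(h,1),round((ang+90)%180-90,1)
E
python3 - <<'E'
from m import *
S={"top":((262,230),(147,231),(131,212)),"side":None}
a=cv2.imread("pics/top0.png");h=cv2.cvtColor(a,cv2.COLOR_BGR2HSV)
H,Sa,V=[h[:,:,i].astype(int) for i in range(3)]
print("die",rect((V>150)&(H>15)&(H<30)&(Sa>70),"top",.0235,(258,232)))
print("pocket",rect((V<118)&(V>50)&(Sa<60),"top",.036,(147,231)))
print("tray",rect((V>118)&(Sa<50),"top",.040,(131,222)))
b=cv2.imread("pics/side0.png");h=cv2.cvtColor(b,cv2.COLOR_BGR2HSV)
H,Sa,V=[h[:,:,i].astype(int) for i in range(3)]
s=.7
print("die s",rect((V>150)&(H>15)&(H<30)&(Sa>70),"side",.0235,(288,245)))
print("pocket s",rect((V<118)&(V>50)&(Sa<60),"side",.036,(191,306)))
print("tray s",rect((V>118)&(Sa<50),"side",.040,(165,307)))
k=300/55.
for p in((165,392),(405,490)): u,v=335+p[0]/k-.5,220+(p[1]-300)/k-.5; print("handle",at_z("top",u,v,.153),"lidz")
for p in((505,248),(559,241)): print("handle s",at_z("side",p[0]*.7-.5,p[1]*.7-.5,.153))
# lid front corners (top surface z .122)
for p in((8,412),(410,575)): print("front",at_z("top",335+p[0]/k-.5,220+(p[1]-300)/k-.5,.12))
E
```

```text
die (array([519.4, -20.3]), 60.4, 39.3, -74.7)
pocket (array([530.7, 251.6]), 61.7, 42.0, -79.4)
tray (array([530.6, 250.3]), 121.6, 99.9, -79.6)
die s (array([520.6, -20.6]), 62.3, 40.3, -75.5)
pocket s (array([533.7, 249.9]), 59.7, 40.3, -79.2)
tray s (array([531.9, 251.6]), 125.4, 102.3, -79.5)
handle [ 0.51162083 -0.22093037  0.153     ] lidz
handle [ 0.47286018 -0.31176522  0.153     ] lidz
handle s [ 0.51269043 -0.2181176   0.153     ]
handle s [ 0.46478739 -0.30074549  0.153     ]
front [ 0.50495097 -0.16791093  0.12      ]
front [ 0.43780859 -0.32507652  0.12      ]
```

apply_moves:
  steps: [3.9,6.4,0,7,7.8,12.9,0,14,11.7,19.3,0,21,15.5,25.7,0,28,19.4,32.2,0,35,23.3,38.6,0,42,27.2,45,0,49,31.1,51.5,0,56]
  jaw: 0
  newtons: 60

```text
clock: 0.77
position: [0.3821, -0.2482, 0.2312]
ee_rot: [-0.0, 0.779, 0.627, 0.0]
contact_force: [1.2, -0.6, -0.6]
width: 0.0854
gripper_force: 0.0
```

apply_moves:
  steps: [3,5,0,7,5,8.5,0,14,7,12,0,21,9,15,0,27,11,18,0,27,12.5,20.5,0,27,13,21.5,0,27,13,21.5,0,27]

```text
clock: 1.43
position: [0.5125, -0.0329, 0.2307]
ee_rot: [-0.001, 0.612, 0.791, 0.0]
contact_force: [-0.6, -0.5, 0.2]
width: 0.0854
gripper_force: 0.0
```

apply_moves:
  steps: [0.4,0.6,-3,0.5,0.75,1.25,-6,0.5,0.75,1.25,-9,0.5,0.75,1.25,-12,0.5,0.75,1.25,-15,0.5,0.75,1.25,-16.5,0.5,0.75,1.25,-17,0.5,0.75,1.25,-17,0.5]

```text
clock: 2.1
position: [0.5176, -0.0238, 0.0601]
ee_rot: [-0.001, 0.61, 0.792, -0.001]
contact_force: [0.2, -0.0, -0.9]
width: 0.0852
gripper_force: 0.0
```

Run:
```python
from h import *
s=get_state();print(s["position"],s["ee_rot"])
for n in("side",):
    im=get_image(n)[:,:,::-1]; cv2.imwrite("pics/s1.png",cv2.resize(im[180:330,200:400],(800,600),interpolation=cv2.INTER_CUBIC))
```

```text
[ 0.51764354 -0.02384453  0.060088  ] [-0.00145178  0.61023571  0.79221784 -0.00107925]
```

View pics/s1.png

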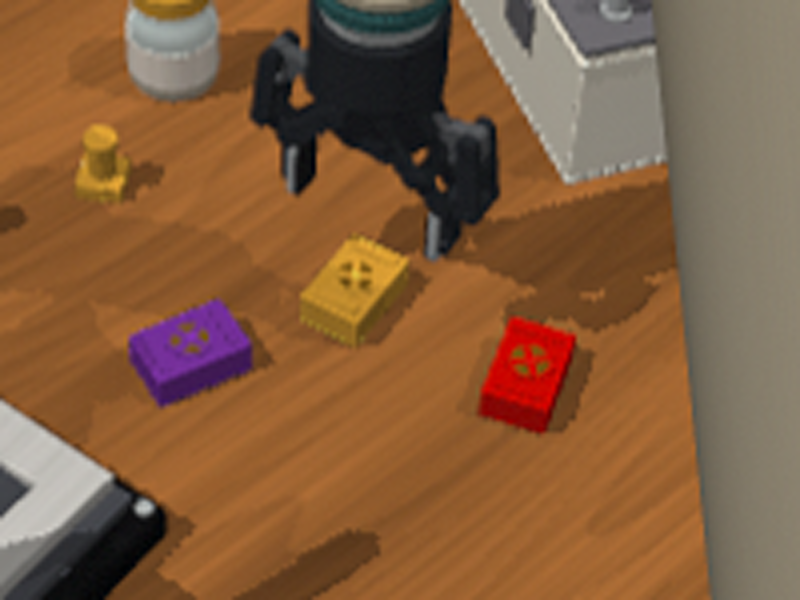

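The fingers straddle the die (crop (355,290)) and are clear of the purple and red blocks. I'll fine-align and descend.

apply_moves:
  steps: [0.25,0.35,-2,0,0.25,0.35,-3.5,0,0.25,0.35,-4.3,0,0.25,0.35,-4.9,0,0.25,0.35,-4.9,0,0.25,0.35,-4.9,0]

```text
clock: 2.65
position: [0.5223, -0.0195, 0.013]
ee_rot: [0.001, 0.61, 0.793, 0.0]
contact_force: [-0.1, 0.3, -0.4]
width: 0.0856
gripper_force: 0.0
```

apply_moves:
  steps: [-0.2,-0.1,-0.3,0,-0.2,-0.1,-0.3,0]

```text
clock: 2.82
position: [0.5196, -0.0204, 0.0097]
ee_rot: [0.0, 0.61, 0.793, 0.0]
contact_force: [-0.5, -0.2, 0.6]
width: 0.0857
gripper_force: 0.0
```

apply_moves:
  steps: [0,0,0,0,0,0,0,0,0,0,0,0,0,0,0,0,0,0,0,0,0,0,0,0,0,0,0,0,0,0,0,0]
  jaw: 255

```text
clock: 3.48
position: [0.5205, -0.0202, 0.01]
ee_rot: [0.001, 0.61, 0.793, 0.001]
contact_force: [-0.2, 1.0, 4.6]
width: 0.0381
gripper_force: 61.6
```

apply_moves:
  steps: [0,0,0.5,0,0,0,1.5,0,0,0,3,0,0,0,5,0,0,0,7,0,0,0,8,0,0,0,8,0]

```text
clock: 4.07
position: [0.5212, -0.0205, 0.0916]
ee_rot: [0.002, 0.61, 0.793, 0.001]
contact_force: [0.2, -1.3, -5.5]
width: 0.0382
gripper_force: 61.4
```

apply_moves:
  steps: [0.1,2,0,-1,0.2,5.5,0,-2,0.4,9,0,-3,0.5,12.5,0,-4,0.7,16,0,-4.4,0.9,19.5,0,-4.4,1,22,0,-4.4,1.1,24,0,-4.4]

```text
clock: 4.73
position: [0.5294, 0.222, 0.0877]
ee_rot: [-0.001, 0.639, 0.769, -0.001]
contact_force: [0.1, -0.5, -6.5]
width: 0.0385
gripper_force: 61.3
```

apply_moves:
  steps: [0.1,1,0,0,0.2,2,0,0,0.2,2.6,0,0,0.2,2.6,0,0,0.2,2.6,0,0,0.2,2.6,0,0]

```text
clock: 5.23
position: [0.5326, 0.2446, 0.0892]
ee_rot: [0.0, 0.64, 0.768, -0.0]
contact_force: [-0.3, -0.4, -6.0]
width: 0.0383
gripper_force: 61.3
```

Run:
```python
from h import *
s=get_state();print(s["position"],s["ee_rot"],s["contact_force"])
a=get_image("side")[:,:,::-1]; b=get_image("top")[:,:,::-1]
cv2.imwrite("pics/s2r.png",a)
o=np.zeros((600,800,3),np.uint8)
o[:,:400]=cv2.resize(a[240:360,140:220],(400,600),interpolation=cv2.INTER_CUBIC)
o[:,400:]=cv2.resize(b[170:290,110:190],(400,600),interpolation=cv2.INTER_CUBIC)
cv2.imwrite("pics/s2.png",o)
```

```text
[0.53261163 0.24460123 0.08918323] [ 5.86113766e-05  6.40053432e-01  7.68330238e-01 -4.95848603e-04] [-0.25571332 -0.37725084 -5.95668743]
```

View pics/s2.png

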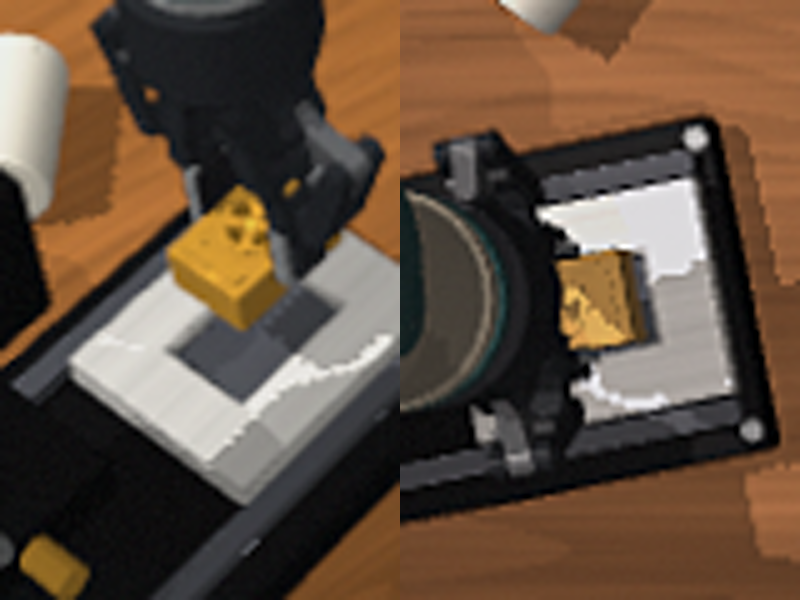

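Side crop: the die is held level above the pocket, its column-end top corner at (170,255) and lower bottom corner at (245,330). I'll compare with the projected die model to find any slip in the hand.

Run:
```python
from h import *
c=np.array([.5326,.2446]);t=np.radians(100.4);X=np.array([np.cos(t),np.sin(t)]);Y=np.array([-X[1],X[0]])
def cr(p): return np.round((p-np.array([140,240])+.5)*5,0)
for n,sx,sy,z in(("top +x+y",1,1,.1027),("top +x-y",1,-1,.1027),("bot +x+y",1,1,.0792),("bot +x-y",1,-1,.0792)):
    P=c+X*.03*sx+Y*.02*sy; print(n,cr(proj("side",[*P,z])), cr(proj("side",[*(P+X*.002),z])))
p=np.array([.5313,.251])
for sx in(1,-1):
  for sy in(1,-1): print("pocket",sx,sy,cr(proj("side",[*(p+X*.031*sx+Y*.021*sy),.04])))
```

```text
top +x+y [236. 302.] [232. 306.]
top +x-y [163. 252.] [160. 255.]
bot +x+y [242. 337.] [238. 340.]
bot +x-y [170. 287.] [167. 290.]
pocket 1 1 [240. 406.]
pocket 1 -1 [167. 353.]
pocket -1 1 [343. 308.]
pocket -1 -1 [271. 258.]
```

The die sits in the hand as modelled, within about 1 mm, and shares the camera bias with the pocket. I'll align and descend to just above the tray.

apply_moves:
  steps: [-0.1,0.3,0,0,-0.1,0.6,-1,0,-0.1,0.6,-2,0,-0.1,0.6,-3,0,-0.1,0.6,-3.5,0,-0.1,0.6,-3.5,0,-0.1,0.6,-3.5,0,-0.1,0.6,-3.5,0]

```text
clock: 6.0
position: [0.5321, 0.2519, 0.0544]
ee_rot: [0.0, 0.64, 0.769, 0.0]
contact_force: [0.2, 0.1, -4.7]
width: 0.0384
gripper_force: 61.3
```

apply_moves:
  steps: [-0.05,-0.1,-0.2,0,-0.05,-0.1,-0.4,0,-0.05,-0.1,-0.6,0,-0.05,-0.1,-0.7,0,-0.05,-0.1,-0.8,0,-0.05,-0.1,-0.8,0]

```text
clock: 6.5
position: [0.5312, 0.2508, 0.0461]
ee_rot: [0.0, 0.64, 0.769, -0.0]
contact_force: [0.2, -0.5, -4.8]
width: 0.0387
gripper_force: 61.4
```

apply_moves:
  steps: [0,0,-0.1,0,0,0,-0.15,0,0,0,-0.2,0,0,0,-0.25,0,0,0,-0.3,0,0,0,-0.3,0]

```text
clock: 7.0
position: [0.5312, 0.2508, 0.0432]
ee_rot: [0.0, 0.64, 0.769, -0.0]
contact_force: [-0.9, -0.5, -3.8]
width: 0.0386
gripper_force: 61.4
```

apply_moves:
  steps: [0,0,-0.05,0,0,0,-0.1,0,0,0,-0.1,0,0,0,-0.1,0]

```text
clock: 7.33
position: [0.5313, 0.2508, 0.043]
ee_rot: [0.0, 0.64, 0.769, 0.0]
contact_force: [-1.9, -0.3, 2.7]
width: 0.0386
gripper_force: 62.2
```

Contact is at exactly the seated height (0.043), so I'll release.

apply_moves:
  steps: [0,0,0,0,0,0,0,0,0,0,0,0,0,0,0,0,0,0,0,0,0,0,0,0,0,0,0,0]
  jaw: 0

```text
clock: 7.92
position: [0.5313, 0.2508, 0.0423]
ee_rot: [0.0, 0.64, 0.769, 0.0]
contact_force: [-0.5, -0.4, 0.8]
width: 0.0851
gripper_force: 0.0
```

apply_moves:
  steps: [0,0,2,0,0,0,6,0,0,0,10,0,0,0,14,0,0,0,18,0,0,-4,20,0,0,-8,20,0,0,-12,20,0]

```text
clock: 8.58
position: [0.5322, 0.1303, 0.2447]
ee_rot: [0.002, 0.639, 0.769, 0.002]
contact_force: [0.4, -0.6, 0.7]
width: 0.0859
gripper_force: 0.0
```

apply_moves:
  steps: [0,-4,0,-5,0,-8,0,-10,0,-12,0,-15,-0.5,-16,0,-20,-1,-20,0,-25,-1.5,-24,0,-30,-2,-28,0,-33,-2.5,-32,0,-33]

```text
clock: 9.25
position: [0.5056, -0.191, 0.2424]
ee_rot: [0.0, 0.832, 0.554, 0.0]
contact_force: [-0.0, 1.0, 0.5]
width: 0.0854
gripper_force: 0.0
```

Run:
```python
from m import *
s=get_state();print(s["position"],s["ee_rot"],s["contact_force"])
a=get_image("side")[:,:,::-1]; b=get_image("top")[:,:,::-1]
cv2.imwrite("pics/s3r.png",a);cv2.imwrite("pics/t3r.png",b)
h=cv2.cvtColor(b,cv2.COLOR_BGR2HSV);H,Sa,V=[h[:,:,i].astype(int) for i in range(3)]
print("die",rect((V>130)&(H>15)&(H<30)&(Sa>90),"top",.0565,(143,232)))
o=np.zeros((600,800,3),np.uint8)
o[:,:400]=cv2.resize(a[240:360,140:220],(400,600),interpolation=cv2.INTER_CUBIC)
o[:,400:]=cv2.resize(b[170:290,110:190],(400,600),interpolation=cv2.INTER_CUBIC)
cv2.imwrite("pics/s3.png",o)
```

```text
[ 0.50557419 -0.19104992  0.24241961] [1.35694295e-04 8.32207630e-01 5.54464080e-01 1.63297407e-04] [-0.04250269  0.99192726  0.52515966]
die (array([529.9, 250. ]), 58.9, 39.7, -78.9)
```

View pics/s3.png

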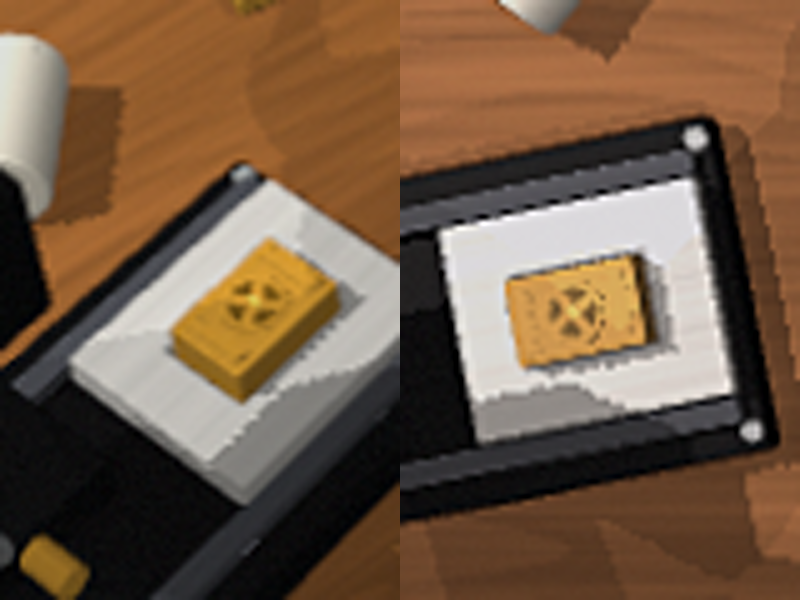

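The die is seated square in the pocket: top crop centre (575,312), 16 mm proud, measured angle within 0.6°. Now the handle.

apply_moves:
  steps: [-0.6,-3,0,-0.5,-1.2,-5,0,-0.5,-1.4,-7,0,-0.5,-1.4,-7,0,-0.5,-1.4,-7,0,-0.5]

```text
clock: 9.77
position: [0.4922, -0.2592, 0.2421]
ee_rot: [-0.0, 0.834, 0.551, 0.0]
contact_force: [-1.2, 0.8, 1.3]
width: 0.0858
gripper_force: 0.0
```

Run:
```python
from h import *
s=get_state();print(s["position"],s["ee_rot"],s["contact_force"])
b=cv2.imread("pics/t3r.png")
a=get_image("side")[:,:,::-1]
o=np.zeros((600,800,3),np.uint8)
o[:,:400]=cv2.resize(a[90:240,320:420],(400,600),interpolation=cv2.INTER_CUBIC)
cv2.imwrite("pics/s4.png",o[:,:400])
for p in([.492,-.266,.153],[.5116,-.2209,.153],[.4729,-.3118,.153]): print((proj("side",p)-[320,90]+.5)*4)
```

```text
[ 0.49218578 -0.25917655  0.24209725] [-4.33569655e-04  8.34480568e-01  5.51037143e-01  2.44560702e-04] [-1.19880453  0.83447859  1.2908982 ]
[213.03196154 317.21896489]
[138.49926681 333.29838775]
[286.07568148 300.6034192 ]
```

View pics/s4.png

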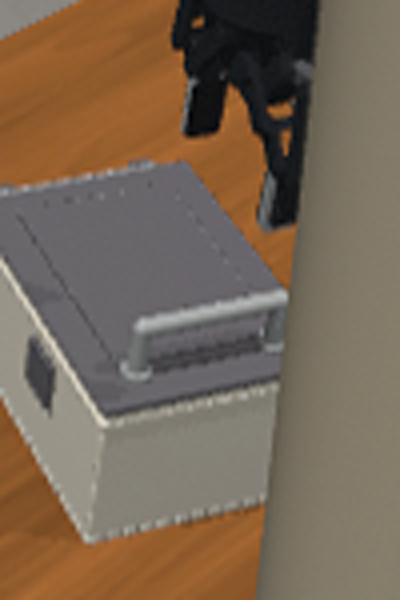

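The bar runs (137,325)–(283,296) in the crop, and my model predicts the same within about 1.5 px. I'll descend straddling it.

apply_moves:
  steps: [0,-0.7,-2,0,0,-0.7,-5,0,0,-0.7,-7.5,0,0,-0.7,-9,0,0,-0.7,-10,0,0,-0.7,-10.5,0,0,-0.7,-10.5,0]

```text
clock: 10.4
position: [0.4922, -0.2651, 0.1367]
ee_rot: [-0.001, 0.834, 0.552, -0.0]
contact_force: [-0.5, 0.3, 0.6]
width: 0.0853
gripper_force: 0.0
```

apply_moves:
  steps: [0,0,0,0,0,0,0,0,0,0,0,0,0,0,0,0,0,0,0,0,0,0,0,0,0,0,0,0,0,0,0,0]
  jaw: 255
  newtons: 20

```text
clock: 11.07
position: [0.4927, -0.2665, 0.1378]
ee_rot: [0.001, 0.834, 0.551, 0.0]
contact_force: [1.7, -0.4, 1.1]
width: 0.0112
gripper_force: 20.5
```

apply_moves:
  steps: [0,0,0,0,0,0,0,0,0,0,0.1,0,0,0,0.2,0,0,0,0.2,0,0,0,0.2,0]
  newtons: 60

```text
clock: 11.57
position: [0.4929, -0.2666, 0.1389]
ee_rot: [0.0, 0.834, 0.552, 0.0]
contact_force: [4.6, -2.1, -4.7]
width: 0.0098
gripper_force: 58.5
```

apply_moves:
  steps: [0.02,-0.01,0.1,0,0.04,-0.02,0.2,0,0.06,-0.03,0.3,0,0.06,-0.03,0.3,0]

```text
clock: 11.9
position: [0.4932, -0.2667, 0.1407]
ee_rot: [-0.0, 0.834, 0.552, 0.0]
contact_force: [6.5, -2.7, -10.8]
width: 0.0099
gripper_force: 58.6
```

apply_moves:
  steps: [0.02,-0.01,0.1,0,0.04,-0.02,0.2,0,0.06,-0.03,0.3,0,0.06,-0.03,0.3,0]

```text
clock: 12.23
position: [0.4937, -0.267, 0.1434]
ee_rot: [-0.0, 0.834, 0.552, -0.0]
contact_force: [6.6, -3.7, -11.6]
width: 0.0098
gripper_force: 58.8
```

apply_moves:
  steps: [0.02,-0.01,0.1,0,0.04,-0.02,0.2,0,0.08,-0.03,0.3,0,0.1,-0.04,0.4,0,0.12,-0.05,0.5,0,0.12,-0.05,0.5,0]

```text
clock: 12.73
position: [0.4952, -0.2676, 0.1495]
ee_rot: [0.0, 0.834, 0.552, 0.0]
contact_force: [5.9, -2.6, -5.9]
width: 0.0097
gripper_force: 59.3
```

apply_moves:
  steps: [0.05,-0.02,0.15,0,0.1,-0.04,0.3,0,0.15,-0.06,0.45,0,0.2,-0.08,0.6,0,0.25,-0.1,0.75,0,0.3,-0.12,0.9,0,0.35,-0.15,1.05,0,0.4,-0.17,1.2,0]

```text
clock: 13.4
position: [0.4984, -0.269, 0.1611]
ee_rot: [-0.001, 0.834, 0.552, -0.0]
contact_force: [3.9, -3.0, -5.9]
width: 0.0102
gripper_force: 58.4
```

apply_moves:
  steps: [0.02,-0.01,0.05,0,0.02,-0.01,0.1,0,0.02,-0.01,0.1,0,0.02,-0.01,0.1,0]

```text
clock: 13.73
position: [0.4991, -0.2693, 0.1634]
ee_rot: [0.0, 0.834, 0.552, 0.0]
contact_force: [4.1, -1.9, -5.9]
width: 0.0098
gripper_force: 58.6
```

Run:
```python
from h import *
s=get_state();print(s["position"],s["contact_force"],s["width"],s["gripper_force"])
a=get_image("side")[:,:,::-1]
cv2.imwrite("pics/s5.png",cv2.resize(a[90:240,300:420],(480,600),interpolation=cv2.INTER_CUBIC))
# predict lid front-left corner (222 from axis, ~.113/.122 height) for various angles
hb=np.array([.492,-.266]);bx=np.array([np.cos(np.radians(-23.1)),np.sin(np.radians(-23.1))]);by=np.array([-bx[1],bx[0]])
ax=hb+bx*.195
for th in(0,.11,.135,.16):
  r=[]
  for d,h in((.195,.042),(.222,0.0)):
    x=d*np.cos(th)-h*np.sin(th);z=.111+d*np.sin(th)+h*np.cos(th)
    P=ax-bx*x+by*(.046 if h else .079);r.append(np.round((proj("side",[*P,z])-[300,90]+.5)*4))
  print(th,r)
```

```text
[ 0.49911751 -0.26932528  0.1634369 ] [ 4.08797025 -1.93381008 -5.86201495] 0.00976370326091683 58.60411047935486
0 [array([224., 333.]), array([184., 426.])]
0.11 [array([224., 299.]), array([188., 394.])]
0.135 [array([224., 291.]), array([188., 386.])]
0.16 [array([223., 283.]), array([189., 378.])]
```

View pics/s5.png

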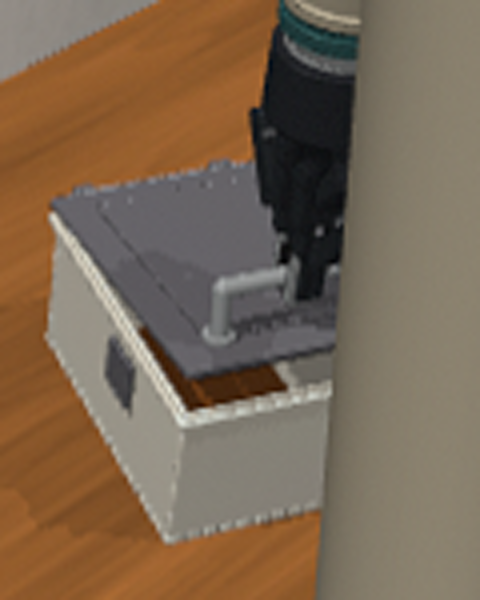

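The lid is ajar: the handle end has risen 42 px in the crop (325→283), which matches 0.135 rad, and the bar is still gripped. I'll hand in now.

```bash
python3 -c "
from rig import *
print(get_state()['position']); print(sign_off())"
```

```text
[ 0.49913157 -0.26934048  0.16346408]
the job is handed in; nothing more can be done
None
```

The die is face up, flat and square in the tray pocket and let go. The box's seal is broken, and the gripper still holds the lid about 30 mm open at the front edge, with the jar, stamps and mallet left alone; handed in at about 14 s.

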